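# Close and latch the dry case

## Task

The gasketed door on top of the grey parts case has been left standing ajar. Lower it gently onto its gasket, without slamming it or pressing hard on it, then give its T-handle a quarter turn clockwise (seen from above) and let go so that the gasket settles. Take a fresh hold across the bar and turn the second quarter to the stop, so that the door is drawn tight, leaving the bin, the bottle and the screwdriver where they are.

Things in the scene. Friction and masses are not known exactly. Their poses are not given: they have to be found in the camera images.
- case: Open-topped grey steel case fixed to the bench, 200 (x) by 260 (y) by 110 mm high, walls 5 mm, front roughly towards the robot. Origin: centre of its underside. x points from the front (latch side) to the back wall (hinges); z up. The door's hinge line lies along y at x = +100, z = 110 mm. A strike inside the front rim catches the latch's pawl.
- door (a joint): Door angle, rad: 0 fully tight, growing as it swings up and back, at most 1.2. Stiff hinge: it stays where left; 3 to 4 N down near the front edge lower it. It meets the gasket at about 0.025 (front edge 5 mm up); the springy gasket pushes back up to 12 N at the front and lifts the door to about 0.02 if not latched. Closing faster than 2 rad/s is a slam.
- door_front (a point): On the door's outer face, middle of its front edge, 200 mm from the hinge line. x from front edge to hinge, y along the hinge, z out of the face. Door: aluminium frame, clear pane, 205 by 268 by 14 mm; pressed with over 40 N it is harmed. Room to push it down: 20 to 50 mm behind the front edge, 70 to 110 mm to either side of the middle, beside the T-handle.
- tee_bar (a point): Centre of the T-handle's black crossbar, on the turning axis. Bar 90 mm long along this point's y, 14 thick along x, 18 high along z (turning axis, out of the door). It is 52 mm above the door's outer face (43 mm free under the bar; stem 18 mm thick, rosette 38 mm), 145 mm from the hinge line, midway in y. With the door down it is 180 mm above the bench, 176 when tight.
- tee (a joint): Turn of the T-handle, rad: 0 unlatched (bar along the door's y), growing clockwise from above, stop at 3.14. Stays where left. A small brass pointer at its foot points to the hinge at 0, to the front edge at 3.14. Past 0.6 before the door is down, the pawl would foul the strike. First quarter easy (0.05 N m); from 1.8 to 2.87 it pulls the door down (about 0.15 N m); beyond, it holds.
- bin: Loose open blue plastic bin, 150 by 110 by 75 mm, beside the case. Origin: centre of its underside.
- oil: Loose amber bottle, 60 mm in diameter, 140 mm high, standing. Origin: centre of its underside.
- driver: Loose screwdriver with a wooden handle lying on the bench. Origin on its underside.

How it is judged (in metres and radians):
On the way, in this order (a step that is already met when the one before it is completed fails the run):
1. the door lies on its gasket (door below 0.05 rad) with the T-handle not yet turned (below 0.6 rad) (value of joint door below 0.05 rad and value of joint tee below 0.6 rad), for 0.2 s.
2. the T-handle stands at about a quarter turn (1.0 to 2.2 rad) and the hand has let go of it (value of joint tee between 1 and 2.2 rad and contact force between the fingers and crossbar below 0.1 N and value of joint door below 0.05 rad), for 0.2 s.
At the end, for the whole second after the job is handed in: The T-handle is turned home (beyond 2.85 rad of 3.14), the door is drawn tight (below 0.012 rad), and the bin, bottle and screwdriver are within 30 mm of where they stood (value of joint tee above 2.85 rad and value of joint door below 0.012 rad and distance of each of bin, oil, driver from where it was at the start of the episode below 0.03 m); the robot touches nothing.
It fails at once if the door is slammed (closing faster than 2 rad/s) (velocity of joint door below -2 rad/s).
It fails at once if the door's leaf is pressed with more than 40 N (contact force between any of the fingers, the arm and door_leaf above 40 N).
It fails at once if the bin, the bottle or the screwdriver is knocked away (more than 30 mm) (distance of any of bin, oil, driver from where it was at the start of the episode above 0.03 m).
It also fails if it takes over 61 s, if anything falls off the work surface, if the arm or the gripper's body presses on something with over 40 N, if the wrist force passes 120 N, or if a joint passes its speed limit or range.

## Robot

A 6-joint arm with a two-finger parallel gripper is mounted at the origin on the work surface. World frame = base frame: x ahead of the robot, y to its left, z up, the work surface at z = 0. Lengths are in m, angles in degrees, forces in N, time in s.
With the tool pointing down it reaches from about 0.3 to 0.825 m from the base axis. Payload 5.4 kg.
Tool frame: the origin (TCP) lies at the very end of the fingers, on their centre line; the grasp point (between the pads) lies 19 mm behind it; z points along the fingers, y is the line along which they close (so a half turn about z gives the same grasp; the last joint's range is limited). The gripper opens to 92 mm and grips with 3 to 60 N. Pads are 20 mm wide; open, the fingers measure 128 mm over their backs; the gripper's body (75 mm by 189 mm) begins 69 mm behind the grasp point.
Start: joints at [61.014, 9.076, 91.501, -0, 79.423, -12.038], TCP at [0.168, 0.55, 0.215] pointing down, gripper open.
Joint ranges: [-166.64, 166.64], [-54.1, 131.32], [10.49, 154.53], [-73.88, 253.88], [9.74, 151.15], [-171.62, 171.62]. Speed limits (degrees/s): [147.25, 147.25, 180, 180, 180, 180].

## Interface

Orientations are given as a 3x3 rotation matrix whose columns are the frame's x, y, z axes.
In Python, from workcell import robot gives the robot as it stands.
- The arm moves only by the shell command python3 -m pendant 'ROWS'. ROWS is JSON, a list of rows, each a list of 3 entries, a list of its own where there are three numbers: the shift along the tool's x, y, z normalised to -1 to 1, where 1 is 100 mm, then the turn, a rotation vector about the tool's x, y, z normalised to -1 to 1, where 1 is 45 degrees, then the opening, from -1 (shut) to 1 (fully open). A call has 1 to 20 rows; each row is the pose to reach, as a shift and turn from the pose commanded when the call began, along the tool's axes at that moment; what a row does not reach only later rows make up. A row lasts 1/8 s, in which the tool goes at most 62.5 mm and 10.7 degrees, less where a joint would pass 70% of its speed; a pose out of reach is approached as far as the arm can. A call with a number of a shift or a turn outside -1 to 1 is refused whole. A call with a gripper value outside its range is refused whole. The fingers move at their own pace and stop on an object; the grip force is fixed at half the most. Time passes only in rows, so rows that repeat a pose let the fingers close. It gives the time, the measured TCP pose, the force, the opening and the grip force at its end, in the units of the state.
- robot.get_state(): the state, without advancing time (a new reading comes with each control period).
- robot.grab_frame(name): name is "scene" or "top" or "wrist"; returns (picture, depth): 400x640x3 uint8, blue, green, red; 400x640 float32, m along the optical axis (not along the pixel's ray), 0 where there is no reading.
- robot.calibration(name): a dict with "fx", "fy", "cx", "cy" (pixels), "xyz" and "rotation" of the camera in the world. Camera axes: x right, y down, z forward; pixel columns grow to the right and rows downward; lengths in m; the calibration is good to about 2 mm. A picture is of the moment at which its call begins: read the wrist's pose just before it. calibration takes no time and is no camera call; for the wrist camera it gives the pose at the moment of the call.
- robot.job_done(): hands the job in; it is judged then, once.
Trained networks look in the newest picture that a camera, given by its name, has taken for a name from the list of things; names that differ only in an ending like _2 or _b are one class to them, and where a whole thing is asked for, a point or a joint stands for the part that bears it (a point fixed in the world has none). Each returns a list of dicts, best first, with "p" (0 to 1); they miss things now and then, are a little off and sometimes report something else, mostly with a low value. They report only what shows in the picture. A call takes as long as a camera call.
- robot.search_frame(target, camera): "xyz" ([x, y, z] in m, in world coordinates, good to about 4 mm: the middle of the surface that is visible of it).
- robot.silhouettes(target, camera): "region" (400x640 bool, what is visible of it).
The state is a dict: "t": time; "qpos": joint angles; "dq": joint speeds; "joint_torque": joint torques, N m; "tool_pos": TCP position; "ee_rot": TCP orientation; "contact_force": force on the tool from outside, world axes, zero at the start; "wrist_torque": the same for the moment, N m; "finger_gap": opening from 0.0 (shut) to 1.0 (fully open); "grasp_force": force on a finger pad.
Only numpy, scipy, OpenCV 4.12 (cv2) and the standard library are available. Lean on these libraries where they do the work, as an engineer would, in place of code of your own. Each camera call takes 0.05 s, during which the arm holds its last target. There are 200 camera calls.

## Working session

There is one attempt and no reset: what is moved stays moved. The work goes in short steps, Python scripts to look and compute and a shell command to move; the robot and the scene stay as the last step left them, time stands still between calls to the robot, and variables do not carry over. Pictures are saved under pics/ and viewed, at most 10 in all, crops included, and the job is handed in when it is done.

```bash
mkdir -p pics; ls; python3 - <<'E'
from workcell import robot
import cv2,numpy as np
s=robot.get_state();print(s)
ims=[]
for n in("scene","top"):
    im,d=robot.grab_frame(n);ims.append(im);np.savez(f"{n}0.npz",im=im,d=d)
    c=robot.calibration(n);print(n,c)
    for t in("case","door_front","tee_bar","bin","oil","driver"):
        print(n,t,[(np.round(r["xyz"],3),round(r["p"],2)) for r in robot.search_frame(t,n)[:2]])
cv2.imwrite("pics/a.png",ims[0]);cv2.imwrite("pics/b.png",ims[1])
E
```

```text
pics
{'t': 0.0, 'qpos': array([ 6.10154396e+01,  9.11323452e+00,  9.15739815e+01, -1.03064089e-04,
        7.94240902e+01, -1.20362237e+01]), 'dq': array([-0.00819978,  0.10934171,  0.01297922,  0.04214248,  0.07536894,
        0.08130818]), 'joint_torque': array([-8.15374221e-06, -3.85538435e+01, -3.22123539e+01,  7.03808852e-02,
        3.73636780e-02, -1.57983295e-04]), 'tool_pos': array([0.16730079, 0.54944321, 0.21359741]), 'ee_rot': array([[-9.56567904e-01,  2.91508082e-01, -9.39814822e-04],
       [ 2.91509317e-01,  9.56566478e-01, -1.70019791e-03],
       [ 4.03373922e-04, -1.90031953e-03, -9.99998113e-01]]), 'contact_force': array([0.57679317, 0.55613154, 0.42569465]), 'wrist_torque': array([0.01359837, 0.01280209, 0.00151032]), 'grasp_force': 0.0, 'finger_gap': 1.0040409343675691}
scene {'fx': 410.20318944491873, 'fy': 410.20318944491873, 'cx': 313.0715153093596, 'cy': 198.7740744781521, 'xyz': array([ 0.48620077, -0.59010827,  0.86414344]), 'rotation': array([[ 0.9896252 , -0.1113957 ,  0.09073569],
       [-0.14349826, -0.73521413,  0.66247145],
       [-0.00708631, -0.66
[... 316 characters left out ...]
 0.109]), 0.64)]
scene driver [(array([ 0.425, -0.213,  0.026]), 0.59)]
top {'fx': 488.60799816053736, 'fy': 488.60799816053736, 'cx': 306.91642118559827, 'cy': 195.77336387984076, 'xyz': array([0.33434341, 0.04702374, 1.18310742]), 'rotation': array([[-0.03003606, -0.97579049,  0.21663508],
       [-0.99953267,  0.02808974, -0.01205863],
       [ 0.00568147, -0.21689603, -0.97617818]])}
top case [(array([ 0.571, -0.112,  0.161]), 0.81)]
top door_front [(array([ 0.595, -0.108,  0.187]), 0.83)]
top tee_bar [(array([ 0.588, -0.11 ,  0.247]), 0.64)]
top bin [(array([0.483, 0.154, 0.006]), 0.6)]
top oil [(array([ 0.642, -0.37 ,  0.09 ]), 0.8)]
top driver [(array([ 0.421, -0.204,  0.021]), 0.93)]
```

View pics/a.png

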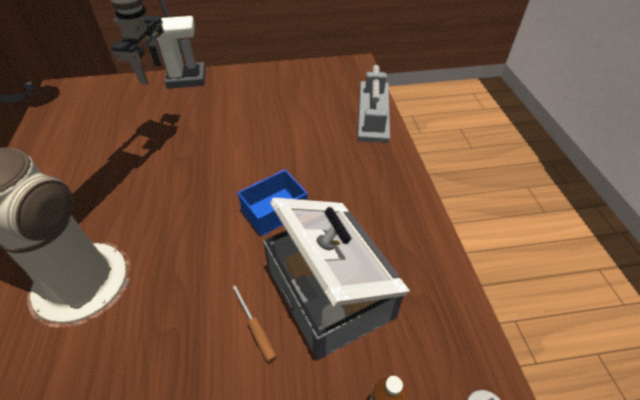

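View pics/b.png

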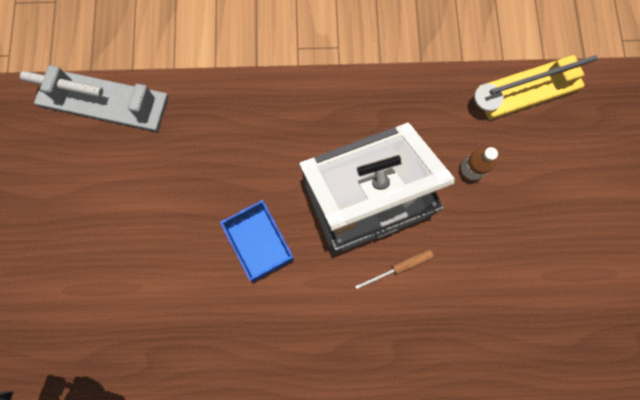

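The pictures show the case yawed, with the door ajar (white frame, front corners at about (333,227) and (452,180) in the top view). The T-bar is near (380,165), the driver lies in front at (395,270), the bin is at (257,240) and the bottle at (480,162). Next I'll fit the door plane and the case pose.

```bash
cat > h.py <<'E'
import numpy as np
def cloud(d,c,mask):
    v,u=np.nonzero(mask&(d>0));z=d[v,u]
    p=np.c_[(u-c["cx"])/c["fx"]*z,(v-c["cy"])/c["fy"]*z,z]
    return p@np.array(c["rotation"]).T+c["xyz"]
E
cat > fit.py <<'E'
from workcell import robot
import cv2,numpy as np,sys
from h import cloud
for n in ("top","scene"):
    im,d=robot.grab_frame(n);c=robot.calibration(n)
    m=robot.silhouettes("door_front",n)[0]["region"]
    P=cloud(d,c,m)
    rng=np.random.default_rng(0);best=None
    for _ in range(500):
        a=P[rng.choice(len(P),3,False)];nn=np.cross(a[1]-a[0],a[2]-a[0])
        l=np.linalg.norm(nn)
        if l<1e-4: continue
        nn/=l
        ok=abs((P-a[0])@nn)<.004
        if best is None or ok.sum()>best.sum():best=ok
    Q=P[best];ctr=Q.mean(0);nn=np.linalg.svd(Q-ctr,full_matrices=False)[2][2];nn*=np.sign(nn[2])
    ang=np.arccos(nn[2]);g=-nn[:2]/np.linalg.norm(nn[:2]) # horizontal uphill = toward front
    hx=np.array([-g[0],-g[1],0]) ; hx=-hx # uphill dir
    yl=np.cross(nn,[hx[0],hx[1],0]);yl/=np.linalg.norm(yl);xl=np.cross(yl,nn)
    uv=np.c_[(Q-ctr)@xl,(Q-ctr)@yl].astype(np.float32)
    r=cv2.minAreaRect(uv)
    rc=ctr+r[0][0]*xl+r[0][1]*yl
    print(n,len(P),len(Q),"n",nn.round(3),"tilt",ang.round(3),"uphill yaw",np.degrees(np.arctan2(hx[1],hx[0])).round(2),"rect",r,"ctr",rc.round(4))
    for b in cv2.boxPoints(r): print((ctr+b[0]*xl+b[1]*yl).round(4))
    mb=robot.silhouettes("tee_bar",n)
    for k in mb[:1]:
        B=cloud(d,c,k["region"]);hh=(B-rc)@nn
        B=B[hh>.050];
        print("bar",len(B),np.median(B,0).round(4),hh.max().round(3)); 
        e=B-B.mean(0);print("dir",np.linalg.svd(e,full_matrices=False)[2][0].round(3))
E
python3 fit.py
```

```text
top 9266 6545 n [0.5   0.18  0.847] tilt 0.56 uphill yaw -160.23 rect ((-0.01214626431465149, 0.0032557398080825806), (0.2697544991970062, 0.20970818400382996), 89.98480224609375) ctr [ 0.6097 -0.1063  0.1755]
[0.6477 0.0507 0.1197]
[ 0.4805 -0.0094  0.2312]
[ 0.5717 -0.2632  0.2313]
[ 0.7389 -0.2032  0.1198]
scene 8021 5672 n [0.511 0.174 0.842] tilt 0.57 uphill yaw -161.21 rect ((-0.015393458306789398, -0.017263263463974), (0.2087051272392273, 0.27099552750587463), 0.7642499208450317) ctr [ 0.6063 -0.1071  0.1752]
[ 0.7341 -0.2052  0.1179]
[0.644  0.0503 0.1199]
[ 0.4785 -0.0089  0.2325]
[ 0.5687 -0.2644  0.2305]
bar 345 [ 0.5986 -0.1165  0.2516] 0.065
dir [ 0.249 -0.968  0.04 ]
```

```bash
cat > go.py <<'E'
# usage: go.py d y z yaw : door-frame target (d from hinge to front, y along hinge, z world, yaw of tool y rel. to case x, deg) -> row
import sys,numpy as np
from workcell import robot
H=np.array([.680,-.081]);A=19.5
def row(d,y,z,yaw):
    s=robot.get_state();R=np.array(s["ee_rot"]);a=np.radians(A)
    xh=np.array([np.cos(a),np.sin(a)]);yh=np.array([-xh[1],xh[0]])
    p=np.r_[H-d*xh+y*yh,z];dp=R.T@(p-s["tool_pos"])
    cy=np.degrees(np.arctan2(R[1,1],R[0,1]));t=(cy-A-yaw+180)%360-180
    # tilt correction towards straight down
    e=R.T@np.cross(R[:,2],[0,0,-1]);tl=np.degrees(e)/45
    rel=s["tool_pos"][:2]-H
    print("shift",(dp*10).round(3),"turn z",round(t/45,3),"tilt xy",tl[:2].round(3),"| now d",round(-rel@xh,4),"y",round(rel@yh,4),"z",s["tool_pos"][2].round(4),"yaw",round(cy-A,1),"t",round(s["t"],2),"F",s["contact_force"].round(1),"gap",round(s["finger_gap"],2),"q",s["qpos"].round(0))
row(*map(float,sys.argv[1:5]))
E
P="python3 -m pendant"
$P '[[[-0.3,-0.25,-0.1],[0,0,0],-1],[[-0.6,-0.5,-0.2],[0,0,0],-1],[[-0.87,-0.76,-0.3],[0,0,0],-1]]'
$P '[[[-0.3,-0.25,-0.05],[0,0,0],-1],[[-0.6,-0.5,-0.1],[0,0,0],-1],[[-0.87,-0.76,-0.15],[0,0,0],-1]]'
$P '[[[-0.3,-0.25,-0.05],[0,0,0],-1],[[-0.6,-0.5,-0.1],[0,0,0],-1],[[-0.87,-0.76,-0.15],[0,0,0],-1]]'
$P '[[[-0.3,-0.25,0],[0,0,0],-1],[[-0.6,-0.5,0],[0,0,0],-1],[[-0.87,-0.76,0],[0,0,0],-1]]'
$P '[[[-0.3,-0.25,0],[0,0,0.2],-1],[[-0.6,-0.5,0],[0,0,0.4],-1],[[-0.87,-0.76,0],[0,0,0.6],-1],[[-0.87,-0.76,0],[0,0,0.6],-1]]'
python3 go.py .1248 .09 .245 0
```

```text
t: 1.38
tool_pos: [0.2293, 0.451, 0.245]
ee_rot: [[-0.957, 0.291, 0.0], [0.291, 0.957, 0.0], [-0.0, 0.0, -1.0]]
contact_force: [-0.5, 0.0, 0.4]
finger_gap: 0.694
grasp_force: 0.0
t: 1.75
tool_pos: [0.2904, 0.3528, 0.2599]
ee_rot: [[-0.957, 0.292, 0.0], [0.292, 0.957, 0.0], [-0.0, 0.0, -1.0]]
contact_force: [0.2, -0.8, -1.1]
finger_gap: 0.373
grasp_force: 0.0
t: 2.12
tool_pos: [0.3515, 0.2547, 0.275]
ee_rot: [[-0.957, 0.292, 0.001], [0.292, 0.957, 0.0], [-0.001, 0.0, -1.0]]
contact_force: [0.4, 0.1, 0.4]
finger_gap: 0.046
grasp_force: 0.0
t: 2.5
tool_pos: [0.4125, 0.1566, 0.2748]
ee_rot: [[-0.957, 0.292, 0.001], [0.292, 0.957, 0.0], [-0.001, 0.0, -1.0]]
contact_force: [0.8, 0.2, -0.3]
finger_gap: 0.004
grasp_force: 0.0
t: 3.0
tool_pos: [0.4736, 0.058, 0.2745]
ee_rot: [[-0.718, 0.696, -0.0], [0.696, 0.718, -0.0], [0.0, -0.0, -1.0]]
contact_force: [-0.6, -0.2, 0.1]
finger_gap: 0.008
grasp_force: 0.0
shift [-1.089 -0.279  0.295] turn z 0.586 tilt xy [-0. -0.] | now d 0.1482 y 0.1999 z 0.2745 yaw 26.4 t 3.0 F [-0.6 -0.2  0.1] gap 0.01 q [ -8.  -8. 102.  -0.  86. -53.]
```

```bash
P="python3 -m pendant"
$P '[[[-0.3,-0.09,0],[0,0,0.2],-1],[[-0.6,-0.18,0],[0,0,0.4],-1],[[-0.95,-0.28,0],[0,0,0.59],-1],[[-1,-0.28,0.1],[0,0,0.59],-1],[[-1,-0.28,0.2],[0,0,0.59],-1],[[-1,-0.28,0.2],[0,0,0.59],-1]]' | tail -4
python3 - <<'E'
from workcell import robot
import cv2
cv2.imwrite("pics/c.png",cv2.resize(robot.grab_frame("scene")[0][160:380,180:460],None,fx=2.5,fy=2.5))
E
python3 go.py .1248 .09 .222 0
```

```text
ee_rot: [[-0.336, 0.942, -0.003], [0.942, 0.336, 0.001], [0.002, -0.002, -1.0]]
contact_force: [-0.3, 0.5, -0.3]
finger_gap: 0.006
grasp_force: 0.0
shift [-0.113  0.041  0.32 ] turn z 0.003 tilt xy [-0.001 -0.001] | now d 0.1289 y 0.1013 z 0.254 yaw 0.1 t 3.8 F [0.  0.6 0.1] gap 0.0 q [-16.   0.  96.   0.  83. -36.]
```

View pics/c.png

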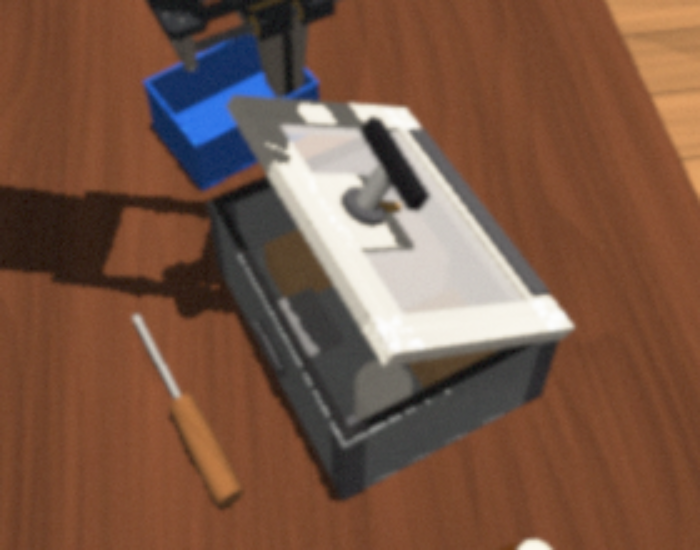

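```bash
P="python3 -m pendant"
$P '[[[-0.11,0.04,0.1],[0,0,0],-1],[[-0.11,0.04,0.2],[0,0,0],-1],[[-0.11,0.04,0.32],[0,0,0],-1],[[-0.11,0.04,0.32],[0,0,0],-1]]' | grep force
$P '[[[0,-0.03,0.06],[0,0,0],-1],[[0,-0.07,0.14],[0,0,0],-1],[[0,-0.11,0.22],[0,0,0],-1],[[0,-0.16,0.3],[0,0,0],-1],[[0,-0.16,0.3],[0,0,0],-1]]' | grep force
python3 go.py .1477 .09 .176 0
```

```text
contact_force: [-0.1, 0.4, -0.5]
grasp_force: 0.0
contact_force: [-0.6, -0.6, -0.4]
grasp_force: 0.0
shift [ 0.008 -0.064  0.156] turn z -0.0 tilt xy [-0.002 -0.001] | now d 0.1413 y 0.0891 z 0.1916 yaw -0.0 t 4.92 F [-0.6 -0.6 -0.4] gap 0.0 q [-18.   2. 102.   0.  76. -38.]
```

```bash
python3 fit.py | grep tilt; python3 - <<'E'
from workcell import robot
import cv2
cv2.imwrite("pics/d.png",cv2.resize(robot.grab_frame("scene")[0][160:380,180:460],None,fx=2.5,fy=2.5))
E
```

```text
Traceback (most recent call last):
  File "fit.py", line 6, in <module>
    m=robot.silhouettes("door_front",n)[0]["region"]
      ~~~~~~~~~~~~~~~~~~~~~~~~~~~~~~~~~^^^
IndexError: list index out of range
```

View pics/d.png

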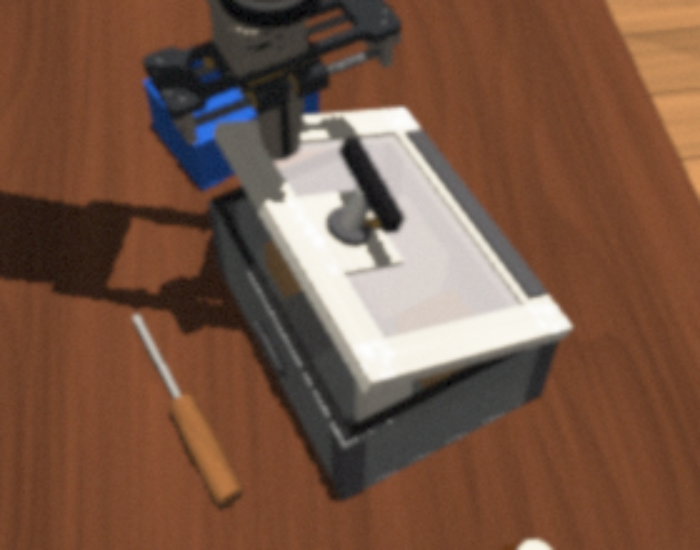

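The door is following the closed fingers, whose tips sit on the frame at about (280,150) in the crop, and it has come down with them.

```bash
P="python3 -m pendant"
$P '[[[0,-0.03,0.07],[0,0,0],-1],[[0,-0.06,0.15],[0,0,0],-1],[[0,-0.09,0.23],[0,0,0],-1],[[0,-0.12,0.32],[0,0,0],-1],[[0,-0.14,0.4],[0,0,0],-1],[[0,-0.16,0.48],[0,0,0],-1],[[0,-0.17,0.54],[0,0,0],-1],[[0,-0.17,0.54],[0,0,0],-1]]' | grep force
python3 go.py .1595 .09 .129 0
$P '[[[0,0,0.03],[0,0,0],-1],[[0,0,0.06],[0,0,0],-1],[[0,0,0.06],[0,0,0],-1],[[0,0,0.06],[0,0,0],-1]]' | grep force
python3 go.py .1595 .09 .129 0
```

```text
contact_force: [0.7, 0.3, -0.2]
grasp_force: 0.0
shift [ 0.007 -0.017  0.088] turn z -0.0 tilt xy [-0.001 -0.002] | now d 0.1578 y 0.0893 z 0.1378 yaw -0.0 t 6.08 F [ 0.7  0.3 -0.2] gap 0.01 q [-19.   3. 107.   0.  70. -39.]
contact_force: [-0.3, -0.1, 0.4]
grasp_force: 0.0
shift [ 0.012 -0.021  0.035] turn z 0.0 tilt xy [ 0. -0.] | now d 0.1574 y 0.0888 z 0.1325 yaw 0.0 t 6.58 F [-0.3 -0.1  0.4] gap 0.0 q [-19.   3. 108.   0.  69. -39.]
```

```bash
P="python3 -m pendant"
$P '[[[0,0,0.02],[0,0,0],-1],[[0,0,0.04],[0,0,0],-1],[[0,0,0.04],[0,0,0],-1]]' | egrep "force|pos"
$P '[[[0,0,0.01],[0,0,0],-1],[[0,0,0.02],[0,0,0],-1],[[0,0,0.02],[0,0,0],-1]]' | egrep "force|pos"
```

```text
tool_pos: [0.5019, -0.0499, 0.1284]
contact_force: [-0.4, -0.0, -0.1]
grasp_force: 0.0
tool_pos: [0.5018, -0.0499, 0.127]
contact_force: [-3.0, 0.9, 5.2]
grasp_force: 2.5
```

```bash
P="python3 -m pendant"
$P '[[[0,0,-0.3],[0,0,0],-1],[[0,0,-0.65],[0,0,0],0],[[0,0,-1],[0,0,0],1],[[0,0,-1],[0,0,0],1]]' | grep pos
$P '[[[-0.3,0.04,-0.1],[0,0,0],1],[[-0.6,0.08,-0.2],[0,0,0],1],[[-0.9,0.12,-0.3],[0,0,0],1],[[-0.9,0.12,-0.3],[0,0,0],1]]' | grep pos
python3 - <<'E'
from workcell import robot
import cv2,numpy as np
from h import cloud
H=np.array([.680,-.081]);a=np.radians(19.5);xh=np.array([np.cos(a),np.sin(a)]);yh=np.array([-xh[1],xh[0]])
c=robot.calibration("wrist");im,d=robot.grab_frame("wrist");cv2.imwrite("pics/e.png",im)
for n in("wrist",):
    s=robot.silhouettes("tee_bar",n)
    for r in s[:2]:
        B=cloud(d,c,r["region"]);T=B[(B[:,2]>.178)&(B[:,2]<.2)]
        print(n,r["p"],len(B),len(T),np.percentile(B[:,2],[5,50,95]).round(4))
        if len(T)>20:
            bx=cv2.minAreaRect(T[:,:2].astype(np.float32));rel=np.array(bx[0])-H
            print(bx,"d",-rel@xh,"y",rel@yh)
B=cloud(d,c,np.ones(d.shape,bool));F=B[(B[:,2]>.12)&(B[:,2]<.14)]
rel=F[:,:2]-H;dd=-rel@xh;yy=rel@yh
ok=(dd<.2)&(dd>.02)&(abs(yy)<.13)
C=np.c_[dd,yy,np.ones(len(dd))][ok];print("slope",np.linalg.lstsq(C,F[ok,2],rcond=None)[0].round(4),ok.sum())
E
python3 go.py .145 0 .235 0
```

```text
tool_pos: [0.5038, -0.0505, 0.2294]
tool_pos: [0.5434, -0.1319, 0.2552]
wrist 0.79 2912 2099 [0.1334 0.1865 0.188 ]
((0.5441434383392334, -0.12909600138664246), (0.01410601381212473, 0.08905458450317383), 13.492121696472168) d 0.14411880702313976 y 1.256569160352388e-05
slope [0.0281 0.0033 0.1204] 42695
shift [0.002 0.01  0.198] turn z -0.0 tilt xy [-0.002 -0.003] | now d 0.146 y -0.0003 z 0.2548 yaw -0.0 t 8.43 F [-0.3  0.2  0.3] gap 0.83 q [-26.   5.  91.   0.  84. -45.]
```

View pics/e.png

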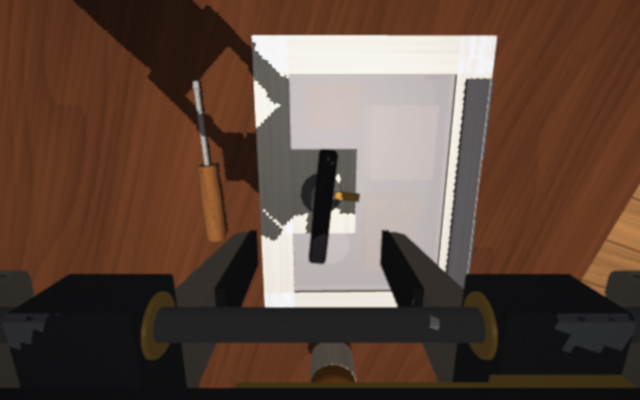

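The wrist view shows the door lying flat and the T-bar near (323,205), turned about 6° clockwise, with the brass pointer towards the hinge. It measured d=0.144, y=0 and top z=0.188, as expected.

```bash
P="python3 -m pendant"
$P '[[[0,0.02,0],[0,0,0.13],1],[[0,0.02,0.3],[0,0,0.13],1],[[0,0.02,0.55],[0,0,0.13],1],[[0,0.02,0.7],[0,0,0.13],1],[[0,0.02,0.83],[0,0,0.13],1],[[0,0.02,0.83],[0,0,0.13],1]]' | egrep "pos|force"
$P '[[[0,0,0],[0,0,0],-1],[[0,0,0],[0,0,0],-1],[[0,0,0],[0,0,0],-1],[[0,0,0],[0,0,0],-1],[[0,0,0],[0,0,0],-1],[[0,0,0],[0,0,0],-1],[[0,0,0],[0,0,0],-1],[[0,0,0],[0,0,0],-1],[[0,0,0],[0,0,0],-1]]' | egrep "pos|force|gap"
python3 go.py .1445 0 .172 -6
```

```text
tool_pos: [0.5446, -0.1296, 0.1727]
contact_force: [-1.2, -0.0, 0.2]
grasp_force: 0.0
tool_pos: [0.5452, -0.13, 0.1736]
contact_force: [1.6, 0.4, -0.4]
finger_gap: 0.15
grasp_force: 30.0
shift [ 0.011 -0.012  0.016] turn z 0.003 tilt xy [0. 0.] | now d 0.1434 y -0.0012 z 0.1736 yaw -5.9 t 10.3 F [ 1.6  0.4 -0.4] gap 0.15 q [-26.   9.  96.   0.  75. -39.]
```

```bash
P="python3 -m pendant"
$P '[[[0,0,0],[0,0,0.2],-1],[[0,0,0],[0,0,0.4],-1],[[0,0,0],[0,0,0.6],-1],[[0,0,0],[0,0,0.8],-1],[[0,0,0],[0,0,1],-1],[[0,0,0],[0,0,1],-1]]' | egrep "force|gap"
$P '[[[0,0,0],[0,0,0.2],-1],[[0,0,0],[0,0,0.4],-1],[[0,0,0],[0,0,0.6],-1],[[0,0,0],[0,0,0.8],-1],[[0,0,0],[0,0,0.9],-1],[[0,0,0],[0,0,0.9],-1]]' | egrep "force|gap"
python3 go.py .1445 0 .172 -90
$P '[[[0,0,0],[0,0,0],0],[[0,0,0],[0,0,0],0],[[0,0,0],[0,0,0],0.2],[[0,0,0],[0,0,0],0.2],[[0,0,0],[0,0,0],0.2]]' | egrep "force|gap"
$P '[[[0,0,-0.2],[0,0,0],1],[[0,0,-0.5],[0,0,0],1],[[0,0,-0.8],[0,0,0],1],[[0,0,-0.8],[0,0,0],1],[[0,0,-0.8],[0,0,0],1]]' | egrep "force|gap"
cat > look.py <<'E'
from workcell import robot
import cv2,numpy as np,sys
from h import cloud
H=np.array([.680,-.081]);a=np.radians(19.5);xh=np.array([np.cos(a),np.sin(a)]);yh=np.array([-xh[1],xh[0]])
c=robot.calibration("wrist");im,d=robot.grab_frame("wrist");cv2.imwrite(sys.argv[1],im)
for r in robot.silhouettes("tee_bar","wrist")[:2]:
    B=cloud(d,c,r["region"]);T=B[(B[:,2]>.172)&(B[:,2]<.2)]
    print(r["p"],len(B),len(T))
    if len(T)>20:
        bx=cv2.minAreaRect(T[:,:2].astype(np.float32));rel=np.array(bx[0])-H
        e=T[:,:2]-T[:,:2].mean(0);v=np.linalg.svd(e,full_matrices=False)[2][0]
        print(bx,"d",-rel@xh,"y",rel@yh,"z",np.median(T[:,2]),"bar yaw rel x",(np.degrees(np.arctan2(v[1],v[0]))-19.5)%180)
B=cloud(d,c,np.ones(d.shape,bool));F=B[(B[:,2]>.11)&(B[:,2]<.14)]
rel=F[:,:2]-H;dd=-rel@xh;yy=rel@yh;ok=(dd<.2)&(dd>.02)&(abs(yy)<.13)
print("face z slope",np.linalg.lstsq(np.c_[dd,yy,np.ones(len(dd))][ok],F[ok,2],rcond=None)[0].round(4))
E
python3 look.py pics/f.png; python3 go.py .1445 0 .172 -90
```

```text
contact_force: [-0.8, 0.2, 0.2]
finger_gap: 0.151
grasp_force: 30.0
contact_force: [-1.3, 1.5, 1.9]
finger_gap: 0.147
grasp_force: 30.0
shift [-0.007 -0.009  0.016] turn z -0.026 tilt xy [-0.001  0.001] | now d 0.1438 y -0.0009 z 0.1736 yaw -91.2 t 11.8 F [-1.3  1.5  1.9] gap 0.15 q [-26.   9.  96.  -0.  75.  46.]
contact_force: [0.2, -0.2, -0.2]
finger_gap: 0.597
grasp_force: 0.0
contact_force: [0.1, -0.1, 0.6]
finger_gap: 1.001
grasp_force: 0.0
0.82 2906 2102
((0.5446661114692688, -0.12878963351249695), (0.08915409445762634, 0.013996437191963196), 17.97642707824707) d 0.14352384594665074 y 0.0001268888853677851 z 0.18671171242792897 bar yaw rel x 178.73082541625314
face z slope [ 0.0281 -0.0011  0.1201]
shift [-0.001 -0.004  0.797] turn z -0.03 tilt xy [-0.003  0.003] | now d 0.1442 y -0.0006 z 0.2517 yaw -91.3 t 13.15 F [ 0.5 -0.2 -0.7] gap 1.0 q [-26.   6.  91.  -0.  83.  46.]
```

View pics/f.png

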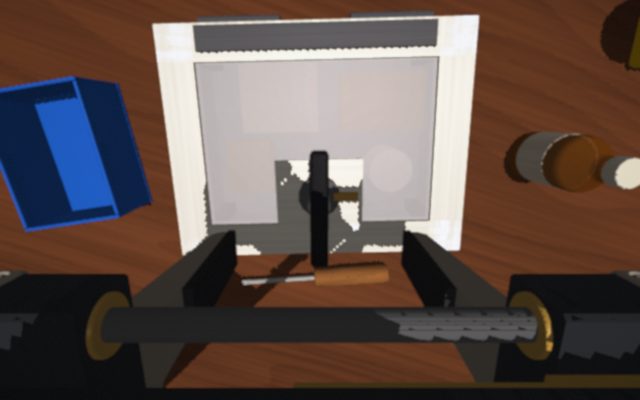

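The first quarter is done: the bar runs towards the front at (320,205), with the pointer sideways and the hand clear. Bin, bottle and driver are undisturbed. Now the fresh hold and the second quarter.

```bash
P="python3 -m pendant"
$P '[[[0,0,0.25],[0,0,0],1],[[0,0,0.5],[0,0,0],1],[[0,0,0.68],[0,0,0],1],[[0,0,0.8],[0,0,0],1],[[0,0,0.8],[0,0,0],1]]' | egrep "pos|force"
$P '[[[0,0,0],[0,0,0],-1],[[0,0,0],[0,0,0],-1],[[0,0,0],[0,0,0],-1],[[0,0,0],[0,0,0],-1],[[0,0,0],[0,0,0],-1],[[0,0,0],[0,0,0],-1],[[0,0,0],[0,0,0],-1],[[0,0,0],[0,0,0],-1],[[0,0,0],[0,0,0],-1]]' | egrep "pos|force|gap"
$P '[[[0,0,0],[0,0,0.15],-1],[[0,0,0],[0,0,0.3],-1],[[0,0,0.01],[0,0,0.45],-1],[[0,0,0.01],[0,0,0.6],-1],[[0,0,0.015],[0,0,0.8],-1],[[0,0,0.02],[0,0,1],-1],[[0,0,0.02],[0,0,1],-1]]' | egrep "force|gap|pos"
$P '[[[0,0,0],[0,0,0.15],-1],[[0,0,0.01],[0,0,0.3],-1],[[0,0,0.015],[0,0,0.45],-1],[[0,0,0.02],[0,0,0.6],-1],[[0,0,0.02],[0,0,0.75],-1],[[0,0,0.02],[0,0,0.91],-1],[[0,0,0.02],[0,0,0.91],-1]]' | egrep "force|gap|pos"
python3 go.py .1445 0 .172 180
```

```text
tool_pos: [0.5446, -0.1299, 0.1726]
contact_force: [0.8, 0.4, 0.4]
grasp_force: 0.0
tool_pos: [0.545, -0.1297, 0.1736]
contact_force: [-1.3, 2.4, -0.1]
finger_gap: 0.152
grasp_force: 30.0
tool_pos: [0.545, -0.1297, 0.1731]
contact_force: [-4.0, 3.0, 7.9]
finger_gap: 0.151
grasp_force: 30.1
tool_pos: [0.5447, -0.1299, 0.1719]
contact_force: [-7.5, 4.6, 13.8]
finger_gap: 0.149
grasp_force: 30.0
shift [-0.009  0.006 -0.001] turn z 0.059 tilt xy [0.001 0.   ] | now d 0.1439 y -0.0009 z 0.1719 yaw -177.3 t 16.65 F [-7.5  4.6 13.8] gap 0.15 q [-26.   9.  97.  -0.  75. 132.]
```

```bash
P="python3 -m pendant"
$P '[[[0,0,0],[0,0,0],0],[[0,0,0],[0,0,0],0],[[0,0,0],[0,0,0],0.2],[[0,0,0],[0,0,0],0.2],[[0,0,0],[0,0,0],0.2]]' | egrep "force|gap"
$P '[[[0,0,-0.2],[0,0,0],1],[[0,0,-0.5],[0,0,0],1],[[0,0,-0.8],[0,0,0],1],[[0,0,-0.8],[0,0,0],1],[[0,0,-0.8],[0,0,0],1]]' | egrep "force|gap"
python3 look.py pics/g.png
```

```text
contact_force: [-0.6, -0.4, -0.6]
finger_gap: 0.602
grasp_force: 0.0
contact_force: [1.6, -0.1, -0.2]
finger_gap: 1.002
grasp_force: 0.0
0.71 3027 2161
((0.5442593693733215, -0.12991610169410706), (0.014036678709089756, 0.08873887360095978), 22.369007110595703) d 0.14428328072819446 y -0.0007991934594467422 z 0.18541418495840267 bar yaw rel x 92.58801292162211
face z slope [ 0.0234 -0.0054  0.1195]
```

View pics/g.png

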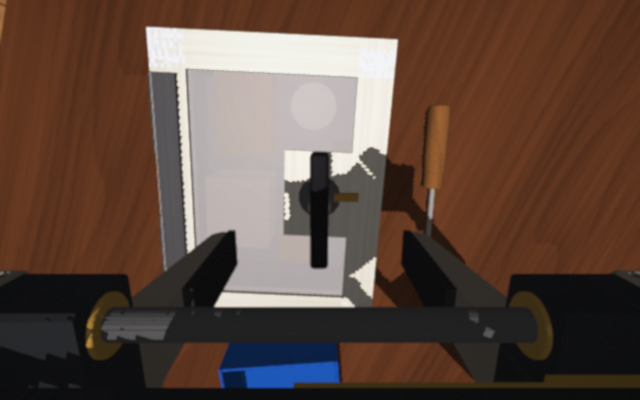

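The bar is turned home to about 3.09 rad and the pointer faces the front edge at (345,197). To judge tightness without camera bias, I'll look again from the same wrist pose as the previous picture.

```bash
P="python3 -m pendant"
$P '[[[0,0,0],[0,0,-0.2],1],[[0,0,0],[0,0,-0.4],1],[[0,0,0],[0,0,-0.6],1],[[0,0,0],[0,0,-0.8],1],[[0,0,0],[0,0,-1],1],[[0,0,0],[0,0,-1],1]]' | egrep "gap"
$P '[[[0,0,0],[0,0,-0.2],1],[[0,0,0],[0,0,-0.4],1],[[0,0,0],[0,0,-0.6],1],[[0,0,0],[0,0,-0.8],1],[[0,0,0],[0,0,-0.91],1],[[0,0,0],[0,0,-0.91],1],[[0,0,0],[0,0,-0.91],1]]' | egrep "gap|pos"
python3 look.py pics/h.png;python3 look.py pics/h.png
```

```text
finger_gap: 0.999
tool_pos: [0.5449, -0.13, 0.2492]
finger_gap: 1.0
0.74 3313 2407
((0.5438812375068665, -0.12915347516536713), (0.014205056242644787, 0.08793298155069351), 21.85666275024414) d 0.14438515354829212 y 4.591295946869116e-05 z 0.1851785061756935 bar yaw rel x 92.15231861394794
face z slope [ 0.0181 -0.0009  0.1201]
0.82 3451 2487
((0.5436797142028809, -0.12875398993492126), (0.014548836275935173, 0.08955103904008865), 21.55975914001465) d 0.14444176686596552 y 0.0004897541739313226 z 0.18510004697544244 bar yaw rel x 92.41301892229392
face z slope [ 0.0184 -0.0008  0.1201]
```

```bash
python3 go.py .165 .09 .132 -91.3
```

```text
shift [-0.237 -0.906  1.175] turn z -0.002 tilt xy [-0.  0.] | now d 0.1436 y -0.0012 z 0.2495 yaw -91.4 t 19.82 F [0.7 0.2 0.5] gap 1.0 q [-26.   6.  91.  -0.  83.  46.]
```

```bash
P="python3 -m pendant"
$P '[[[-0.08,-0.3,0],[0,0,0],-1],[[-0.16,-0.6,0],[0,0,0],-1],[[-0.24,-0.9,0],[0,0,0],-1],[[-0.24,-0.9,0],[0,0,0],-1],[[-0.24,-0.9,0],[0,0,0],-1],[[-0.24,-0.9,0],[0,0,0],-1],[[-0.24,-0.9,0],[0,0,0],-1],[[-0.24,-0.9,0],[0,0,0],-1],[[-0.24,-0.9,0],[0,0,0],-1],[[-0.24,-0.9,0.2],[0,0,0],-1],[[-0.24,-0.9,0.4],[0,0,0],-1],[[-0.24,-0.9,0.7],[0,0,0],-1],[[-0.24,-0.9,1],[0,0,0],-1],[[-0.24,-0.9,1],[0,0,0],-1]]' | egrep "gap|pos|force"
$P '[[[0,0,0.1],[0,0,0],-1],[[0,0,0.17],[0,0,0],-1],[[0,0,0.2],[0,0,0],-1],[[0,0,0.2],[0,0,0],-1]]' | egrep "pos|contact"
$P '[[[0,0,0.01],[0,0,0],-1],[[0,0,0.01],[0,0,0],-1]]' | egrep "pos|contact"
$P '[[[0,0,0.01],[0,0,0],-1],[[0,0,0.01],[0,0,0],-1]]' | egrep "pos|contact"
```

```text
tool_pos: [0.4924, -0.0514, 0.1473]
contact_force: [-0.5, -0.5, -0.2]
finger_gap: 0.007
grasp_force: 0.0
tool_pos: [0.4943, -0.0521, 0.1297]
contact_force: [0.1, 0.2, 0.3]
tool_pos: [0.4944, -0.0521, 0.1288]
contact_force: [0.6, 0.6, 0.0]
tool_pos: [0.4942, -0.052, 0.1275]
contact_force: [0.0, -0.6, 0.4]
```

```bash
P="python3 -m pendant"
for i in 1 2; do :; done
$P '[[[0,0,0.01],[0,0,0],-1],[[0,0,0.01],[0,0,0],-1]]' | egrep "pos|contact"
$P '[[[0,0,0.006],[0,0,0],-1],[[0,0,0.006],[0,0,0],-1]]' | egrep "pos|contact"
$P '[[[0,0,0.006],[0,0,0],-1],[[0,0,0.006],[0,0,0],-1]]' | egrep "pos|contact"
```

```text
tool_pos: [0.4942, -0.052, 0.1265]
contact_force: [0.6, 0.2, 0.2]
tool_pos: [0.4942, -0.052, 0.126]
contact_force: [-0.1, 0.2, -0.3]
tool_pos: [0.4943, -0.052, 0.1255]
contact_force: [-0.3, 0.7, 0.9]
```

```bash
P="python3 -m pendant"
$P '[[[0,0,0.005],[0,0,0],-1],[[0,0,0.005],[0,0,0],-1]]' | egrep "pos|contact"
$P '[[[0,0,0.005],[0,0,0],-1],[[0,0,0.005],[0,0,0],-1]]' | egrep "pos|contact"
```

```text
tool_pos: [0.4944, -0.052, 0.1254]
contact_force: [-2.5, 0.7, 5.7]
tool_pos: [0.4943, -0.052, 0.1253]
contact_force: [-3.1, 1.1, 8.2]
```

The door meets the finger at z≈0.1254 and is rigid there, with no springing gasket, so it is at or below about 0.008 rad. I'll retreat and hand in.

```bash
P="python3 -m pendant"
$P '[[[0,0,-0.2],[0,0,0],-1],[[0,0,-0.6],[0,0,0],-1],[[0,0,-1],[0,0,0],-1],[[0,0,-1],[0,0,0],-1],[[0,0,-1],[0,0,0],-1]]' | egrep "pos|contact"
python3 look.py pics/i.png
python3 -c "
from workcell import robot
print(robot.job_done())"
```

```text
tool_pos: [0.4938, -0.0519, 0.2234]
contact_force: [0.4, 0.4, 0.5]
0.91 4577 3301
((0.5433914065361023, -0.12887679040431976), (0.014606456272304058, 0.08973506093025208), 21.836536407470703) d 0.14475452927387333 y 0.00047023643309107154 z 0.18525532980518786 bar yaw rel x 92.5186950923466
face z slope [ 0.0185 -0.0014  0.1203]
the job is handed in; nothing more can be done
None
```

The job is handed in, with no verdict shown: the door was lowered gently, the T-handle turned in two holds to about 3.09 rad, and the door measures at most about 0.008 rad by touch; bin, bottle and screwdriver were not touched.

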